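# Pack the sample jars in the transport box and secure it with the snap hook

### The job

Get the sample transport box ready for the courier: take the amber reagent bottle off its lid and stand it on the bench without tipping it over, open the lid, stand all the white sample jars upright in the box and shut the lid fully again. Then secure the lid: press the gate of the steel snap hook against one leg of the staple that stands up through the lid, so that the leg passes and the gate springs shut behind it, and leave the hook there, shut, through the staple. Do not disturb the beaker or the tip box.

Things in the scene. Friction and masses are not known exactly. Their poses are not given: they have to be found in the camera images.
- box: Aluminium sample transport box, fixed to the bench: 152 mm (x) by 260 mm (y), walls 5 mm thick, 90 mm high, inner floor at 6 mm. Three grey partitions along x (4 mm thick, their tops 55 mm above the bench) make four compartments in a row along y, each 142 by 58 mm. Origin: centre of the underside; the front (handle and staple side) faces its -x, +z up.
- box_cell0 (a point): Centre of the floor of the compartment farthest to the box's -y.
- box_cell1 (a point): Centre of the floor of the next compartment.
- box_cell2 (a point): Centre of the floor of the next compartment.
- box_cell3 (a point): Centre of the floor of the compartment farthest to the box's +y.
- lid (a joint): Hinge angle of the lid, an aluminium plate 6 mm thick, 262 mm wide, 200 mm deep: 0 shut, growing as its front edge rises, stop at 1.75. The axis runs along y at the box's far (+x) rim. Stiff: it stays at any angle; about 5 N at the handle moves it. Shut, its top is 96.5 mm above the bench and its slotted front lip overhangs the box by 46 mm. At 1.5 it is clear of the compartments.
- lid_handle (a point): Middle of the bar of the black bow handle on the lid near its front edge (moves with the lid): round bar 10 mm thick along the box's y, 66 mm between its bends, its axis 45 mm above the lid's top. With the lid shut it is 176 mm in front of the hinge axis and 51 mm above it; it is 50 mm to the box's +y of the middle.
- lid_hinge (a point): A point on the lid's hinge axis, 90.5 mm above the bench, at the middle of the box's width.
- leg_right (a point): Point on the axis of the staple's right (-y) leg, 7 mm above the top of the shut lid.
- leg_left (a point): The same for the staple's left (+y) leg.
- staple: Steel bow of 7 mm round rod fixed to the box: two upright legs 47 mm apart along the box's y (40 mm clear), straight up to 30 mm above the lid, joined by a bar 38 mm above the lid. It stands up through the slot in the shut lid, 22 mm behind the lid's front edge, 100 mm in front of the box's middle and 60 mm to its -y. Origin: between the legs at the height of the shut lid's top; axes as the box.
- hook: Dark steel snap hook with a bright gate, lying flat: 125 mm long (its x), 62 mm wide (its y), 10.5 mm thick. Origin: middle of its outline, underside; z up. The spine is a flat-sided bar 10 mm wide along x, x = -43..43 at y = -26 mm: hold it there, best at x = 0..15 mm. The other long side, at y = 24 mm, is the gate, and on its -x side the fixed nose. Clear inside 39 by 103 mm.
- gate (a joint): Angle of the hook's sprung gate, a rod 8 mm thick, 46 mm long, pivoted at the hook's x = 28, y = 24 mm; its end meets the nose tip at x = -22 mm. 0 shut; opens only inwards, to 0.7, pushed from outside near its end (2 N to start, 6 N open). A leg pressed in at x = -13 mm until y = 9 mm, then moved to x = -31 mm behind the nose, lets the gate shut; pushed straight on it passes at about y = -5 mm.
- reagent: Amber glass reagent bottle, 54 mm diameter, 125 mm high, straight body up to 77 mm, narrow neck with a black cap; stands on the shut lid at the start. Origin: centre of its base.
- jar0: Squat white sample jar with a blue screw cap, straight, 44 mm diameter (cap 46 mm, the top 16 mm), 58 mm high, heavy at the bottom; stands on the bench left of the box. Two to four such jars are present. Origin: centre of its base.
- jar1: Squat white sample jar with a blue screw cap, straight, 44 mm diameter (cap 46 mm, the top 16 mm), 58 mm high, heavy at the bottom; stands on the bench left of the box. Two to four such jars are present. Origin: centre of its base.
- jar2: Squat white sample jar with a blue screw cap, straight, 44 mm diameter (cap 46 mm, the top 16 mm), 58 mm high, heavy at the bottom; stands on the bench left of the box. Two to four such jars are present. Origin: centre of its base.
- jar3: Squat white sample jar with a blue screw cap, straight, 44 mm diameter (cap 46 mm, the top 16 mm), 58 mm high, heavy at the bottom; stands on the bench left of the box. Two to four such jars are present. Origin: centre of its base.
- beaker: Glass beaker, 72 mm wide at the rim and 95 mm high, standing on the bench; leave alone. Origin: centre of its base.
- tipbox: Blue pipette tip box 118 x 82 x 54 mm on the bench; leave alone. Origin: centre of its underside.
Things that resemble listed ones, but are neither listed nor needed, are in the scene too. Several things look just like the hook: the one meant starts farthest from the robot's base.

How it is judged:
On the way, in this order (a step that is already met when the one before it is completed fails the run):
1. the amber bottle stands upright on the bench, released (height (world z) of reagent below 0.01 m and angle between reagent's own z axis and vertical below 0.15 rad and contact force between reagent and the fingers below 0.1 N and linear speed of reagent below 0.05 m/s), for 0.2 s.
2. the lid is open (value of joint lid above 1.2 rad), for 0.2 s.
3. all jars stand upright on the box's floor, released (z of jar0 in the frame of box between -0.005 and 0.02 m and x of jar0 in the frame of box between -0.06 and 0.06 m and y of jar0 in the frame of box between -0.115 and 0.115 m and angle between each of jar0, jar1, jar2, jar3's own z axis and vertical below 0.15 rad and contact force between each of jar0, jar1, jar2, jar3 and the fingers below 0.1 N and z of jar1 in the frame of box between -0.005 and 0.02 m and x of jar1 in the frame of box between -0.06 and 0.06 m and y of jar1 in the frame of box between -0.115 and 0.115 m and z of jar2 in the frame of box between -0.005 and 0.02 m and x of jar2 in the frame of box between -0.06 and 0.06 m and y of jar2 in the frame of box between -0.115 and 0.115 m and z of jar3 in the frame of box between -0.005 and 0.02 m and x of jar3 in the frame of box between -0.06 and 0.06 m and y of jar3 in the frame of box between -0.115 and 0.115 m), for 0.2 s.
4. the lid is shut (value of joint lid below 0.05 rad), for 0.2 s.
5. a leg of the staple pushes the gate of the hook open (value of joint lid below 0.05 rad and value of joint gate above 0.2 rad and contact force between hook and staple above 0.5 N).
6. the leg is inside the hook and the gate has sprung shut behind it (((x of leg_right in the frame of hook between -0.053 and 0.03 m and y of leg_right in the frame of hook between -0.026 and 0.022 m and z of leg_right in the frame of hook between -0.035 and 0.035 m and y of leg_left in the frame of hook above 0.029 m) or (x of leg_left in the frame of hook between -0.053 and 0.03 m and y of leg_left in the frame of hook between -0.026 and 0.022 m and z of leg_left in the frame of hook between -0.035 and 0.035 m and y of leg_right in the frame of hook above 0.029 m)) and value of joint gate below 0.1 rad), for 0.2 s.
At the end, for the whole second after the job is handed in: The lid is shut (under 0.05 rad); exactly one leg of the staple passes through the hook (leg inside its ring, the other leg outside), the gate is shut (under 0.1 rad) and the hook at rest; every jar stands upright (within 0.15 rad) on the box's floor; the amber bottle stands upright on the bench (all of step 1 and all of step 6 and value of joint lid below 0.05 rad and z of jar0 in the frame of box between -0.005 and 0.02 m and x of jar0 in the frame of box between -0.06 and 0.06 m and y of jar0 in the frame of box between -0.115 and 0.115 m and angle between each of jar0, jar1, jar2, jar3's own z axis and vertical below 0.15 rad and z of jar1 in the frame of box between -0.005 and 0.02 m and x of jar1 in the frame of box between -0.06 and 0.06 m and y of jar1 in the frame of box between -0.115 and 0.115 m and z of jar2 in the frame of box between -0.005 and 0.02 m and x of jar2 in the frame of box between -0.06 and 0.06 m and y of jar2 in the frame of box between -0.115 and 0.115 m and z of jar3 in the frame of box between -0.005 and 0.02 m and x of jar3 in the frame of box between -0.06 and 0.06 m and y of jar3 in the frame of box between -0.115 and 0.115 m and linear speed of hook below 0.03 m/s); the robot touches nothing.
It fails at once if the beaker or the tip box is moved more than 30 mm (distance of any of beaker, tipbox from where it was at the start of the episode above 0.03 m).
It fails at once if the amber bottle is tipped over (angle between reagent's own z axis and vertical above 0.7 rad).
Of jar0, jar1, jar2, jar3 only 2 to 4 are there at a start; the rules pass over those that are not, and their reading is None.
At some moment in a run one of jar0, jar1, jar2, jar3 may be knocked a few centimetres aside while the robot is not near it.
It also fails if it takes over 210 s, if anything falls off the work surface, if the arm or the gripper's body presses on something with over 40 N, if the wrist force passes 120 N, or if a joint passes its speed limit or range.

### The arm

A 7-joint arm with a two-finger parallel gripper is mounted at the origin on the work surface. World frame = base frame: x ahead of the robot, y to its left, z up, the work surface at z = 0. Lengths are in m, angles in rad, forces in N, time in s.
With the tool pointing down it reaches from about 0.35 to 0.9 m from the base axis. Payload 19.9 kg.
Tool frame: the origin (TCP) lies between the finger pads; the fingertips stand 19 mm ahead of it and the grasp point (between the pads) is the TCP; z points along the fingers, y is the line along which they close (so a half turn about z gives the same grasp; the last joint's range is limited). The gripper opens to 94 mm and grips with 3 to 60 N. Pads are 16 mm wide; open, the fingers measure 119 mm over their backs; the gripper's body (75 mm by 177 mm) begins 78 mm behind the grasp point.
Start: joints at [-1.25, 0.417, -0.01, 1.614, 0.005, 1.111, -0.053], TCP at [0.222, 0.584, 0.224] pointing down, gripper open.
Joint ranges: [-2.81, 2.81], [-0.39, 2.02], [-1.27, 1.25], [0.06, 2.57], [-1.19, 4.33], [0.19, 2], [-2.82, 2.82]. Speed limits (rad/s): [1.89, 1.89, 2.39, 2.39, 3.01, 3.01, 3.01].

### API

Orientations are given as a 3x3 rotation matrix whose columns are the frame's x, y, z axes.
In Python, from rig import robot gives the robot as it stands. Calls block until the motion is done:
- robot.move_ptp(position, orientation): joint-space move of the TCP to a pose.
- robot.move_linear(position, velocity=0.15, frame=None, threshold=None): straight line of the TCP; frame=None keeps the orientation; velocity is the mean speed in m/s. With threshold (N) it stops when the force on the tool has changed by that much, and returns True; else False.
- robot.goto_joints(angles): joint-space move.
- robot.gripper_to(opening): finger opening in m; the grip force is fixed at half the most; returns when the fingers have stopped.
- robot.pause(seconds).
- robot.ik(position, orientation): joint angles nearest the present ones, or None.
- robot.get_state(): the state.
- robot.grab_frame(name): name is "scene" or "top" or "wrist"; returns the picture (480x640x3 uint8, red, green, blue); there is no depth.
- robot.camera_info(name): a dict with "fx", "fy", "cx", "cy" (pixels), "dist" ([k1, k2, p1, p2, k3] as OpenCV has them; the pictures are not rectified), "rvec" (rotation vector, rad) and "tvec" (3), from world to camera coordinates, as OpenCV has them. Camera axes: x right, y down, z forward; pixel columns grow to the right and rows downward; lengths in m; the calibration is good to about 2 mm. A picture is of the moment at which its call begins: read the wrist's pose just before it. camera_info takes no time and is no camera call; for the wrist camera it gives the pose at the moment of the call.
A pose or a line that the arm cannot do raises robot.PlanningError and nothing moves.
- robot.sign_off(): hands the job in; it is judged then, once.
The state is a dict: "time": time; "qpos": joint angles; "joint_vel": joint speeds; "effort": joint torques, N m; "ee_pos": TCP position; "tool_rot": TCP orientation; "force": force on the tool from outside, world axes, zero at the start; "moment": the same for the moment, N m; "opening": finger opening in m; "grasp_force": force on a finger pad.
Only numpy, scipy, OpenCV 4.12 (cv2) and the standard library are available. Lean on these libraries where they do the work, as an engineer would, in place of code of your own. Each camera call takes 0.05 s, during which the arm holds its last target. There are 200 camera calls.

## Working session

There is one attempt and no reset: what is moved stays moved. The work goes in short steps, each a Python script; the robot and the scene stay as the last script left them, time stands still between calls to the robot, and variables do not carry over. Pictures are saved under pics/ and viewed, at most 14 in all, crops included, and the job is handed in when it is done.

```bash
mkdir -p pics; ls; cat > h.py <<'E'
import numpy as np, cv2
from rig import robot
def cam(n):
    c=robot.camera_info(n); K=np.array([[c['fx'],0,c['cx']],[0,c['fy'],c['cy']],[0,0,1.]])
    return K,np.array(c['dist'],float),np.array(c['rvec'],float).reshape(3),np.array(c['tvec'],float).reshape(3)
def ray(c,uv):
    K,d,r,t=c; R=cv2.Rodrigues(r)[0]
    p=cv2.undistortPoints(np.array(uv,float).reshape(-1,1,2),K,d).reshape(-1,2)
    return -R.T@t, np.c_[p,np.ones(len(p))]@R
def plane(c,uv,z):
    o,D=ray(c,uv); return o+D*((z-o[2])/D[:,2])[:,None]
def proj(c,P):
    K,d,r,t=c; return cv2.projectPoints(np.array(P,float).reshape(-1,1,3),r,t,K,d)[0].reshape(-1,2)
def down(yaw):  # tool z down, tool y (closing) along world angle yaw
    y=np.array([np.cos(yaw),np.sin(yaw),0]); z=np.array([0,0,-1.]); return np.c_[np.cross(y,z),y,z]
def save(n,im): cv2.imwrite(f'pics/{n}.png',im[:,:,::-1])
E
python3 - <<'E'
from h import *
for n in ('scene','top'):
    im=robot.grab_frame(n); save(n+'0',im); np.save(n+'0.npy',im); c=cam(n); print(n,ray(c,[[320,240]]))
s=robot.get_state(); print(s['time'],s['tool_rot'],s['ee_pos'],s['opening'])
E
```

```text
pics
scene (array([1.17641042, 0.41161472, 0.94138312]), array([[-0.56592983, -0.39086428, -0.72611346]]))
top (array([ 0.36932106, -0.04032838,  1.14889073]), array([[ 0.14963663,  0.00858099, -0.98883941]]))
0.1 [[-9.34898536e-01  3.54914976e-01 -2.95195840e-04]
 [ 3.54915088e-01  9.34897974e-01 -1.02876696e-03]
 [-8.91468103e-05 -1.06656219e-03 -9.99999427e-01]] [0.2217185  0.58402821 0.22391036] 0.09431560404215361
```

View pics/scene0.png

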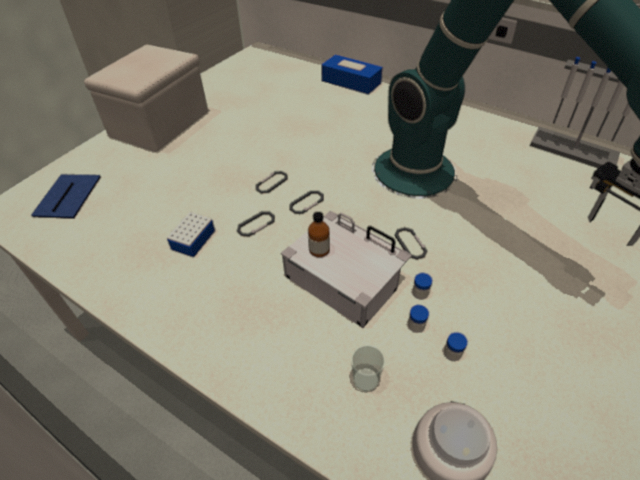

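View pics/top0.png

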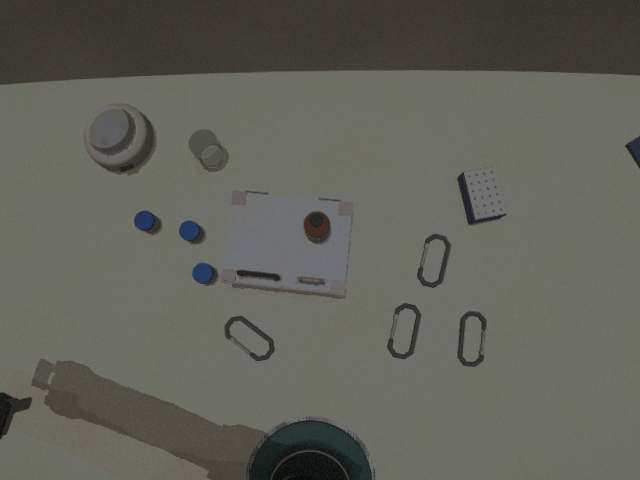

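The top view shows the box at (290,243), with the handle at (258,274), the staple at (312,280) and the amber bottle at (317,227). There are three blue jar caps at (145,221), (190,231) and (203,273), the beaker is at (208,150) and the tip box at (483,195). Four hooks lie at (433,260), (404,331), (472,338) and (249,338). Next I measure these.

```bash
python3 - <<'E'
from h import *
im=np.load('top0.npy'); c=cam('top'); hsv=cv2.cvtColor(im,cv2.COLOR_RGB2HSV)
def comps(m,amin,roi=None):
    n,l,s,ce=cv2.connectedComponentsWithStats(m.astype(np.uint8),connectivity=8)
    return [(l==i,s[i],ce[i]) for i in range(1,n) if s[i,4]>=amin]
blue=(hsv[...,0]>100)&(hsv[...,0]<125)&(hsv[...,1]>170)
print('jars')
for m,s,ce in comps(blue,100):
    print(s,ce.round(1),plane(c,[ce],0.05)[0].round(4))
am=(hsv[...,0]<14)&(hsv[...,1]>120)
print('amber')
for m,s,ce in comps(am,60): print(s,ce.round(1),plane(c,[ce],0.17)[0].round(3))
print('hooks')
g=hsv[...,2]; k=(g<75)
k[:230]=0;k[:,:215]=0; k[375:]=0
k=cv2.dilate(k.astype(np.uint8),np.ones((3,3)))
for m,s,ce in comps(k,200):
    ys,xs=np.nonzero(m); (cc,wh,a)=cv2.minAreaRect(np.c_[xs,ys].astype(np.float32))
    P=plane(c,[cc],0.006)[0]; bp=plane(c,cv2.boxPoints((cc,wh,a)),0.006)
    e=[bp[1]-bp[0],bp[2]-bp[1]]; L=[np.linalg.norm(v) for v in e]; v=e[int(np.argmax(L))]
    print(s,np.round(cc,1),P.round(3),'d',np.hypot(*P[:2]).round(3),'L',np.round(L,3),'ang',np.degrees(np.arctan2(v[1],v[0])).round(1))
print('lid')
w=(g>150)&(hsv[...,1]<40); w=(hsv[...,1]<25)&(g>130)
print(hsv[240,280],hsv[240,400],hsv[199,239],hsv[292,300])
cr=im[180:310,215:365]; save('boxcrop',cv2.resize(cr,None,fx=5,fy=4.6,interpolation=cv2.INTER_CUBIC))
E
```

```text
jars
amber
[304 222  25  14 139] [316.9 228.7] [ 0.54  -0.026  0.17 ]
hooks
[304 229  27  16 342] [317.  236.5] [ 0.551 -0.024  0.006] d 0.551 L [0.061 0.035] ang -90.8
[416 233  36  56 789] [433.4 260.3] [ 0.491 -0.293  0.006] d 0.571 L [0.13  0.067] ang -15.4
[235 269  47  13 378] [258.  274.8] [0.463 0.113 0.006] d 0.477 L [0.02  0.108] ang -97.6
[386 302  36  58 778] [403.6 330.6] [ 0.332 -0.217  0.006] d 0.396 L [0.13  0.067] ang -13.1
[457 310  31  58 837] [471.4 338.7] [ 0.31  -0.373  0.006] d 0.484 L [0.129 0.067] ang -7.3
[224 315  52  47 781] [249.  338.1] [0.32  0.133 0.006] d 0.346 L [0.067 0.131] ang -127.3
lid
[105  13 115] [ 30  20 113] [176  21  97] [21 45 79]
```

View pics/boxcrop.png

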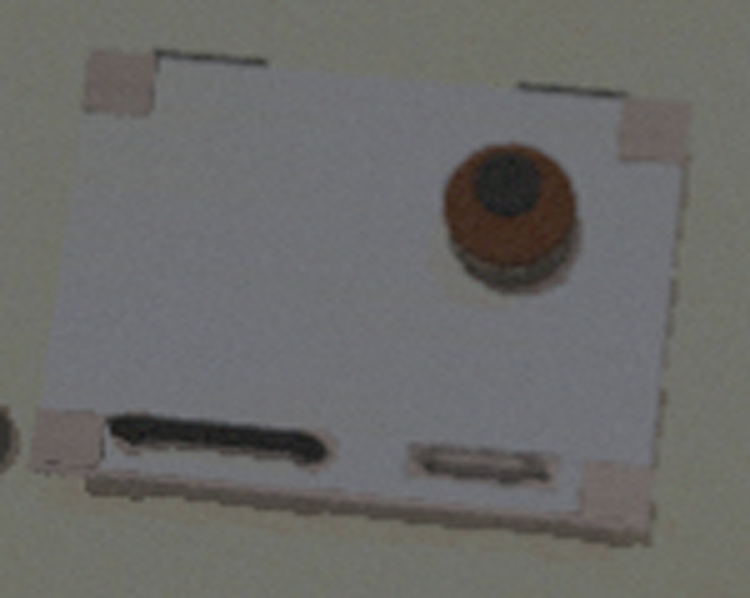

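The crop shows the lid top with corners near crop (88,50), (690,100), (648,520) and (32,470). It also shows the handle bar at (218,440), the staple at (487,465) and the bottle base near (515,275). The hook wanted is the one at top-view (433,260), 0.571 m from the base, with its gate facing left. Next come the coarse numbers and a wrist view.

```bash
cat >> h.py <<'E'
def jars(im=None):
    im=robot.grab_frame('top') if im is None else im
    c=cam('top'); hsv=cv2.cvtColor(im,cv2.COLOR_RGB2HSV)
    m=((hsv[...,0]>95)&(hsv[...,0]<130)&(hsv[...,1]>130)&(hsv[...,2]>40)).astype(np.uint8)
    n,l,s,ce=cv2.connectedComponentsWithStats(m)
    return [(s[i,4],plane(c,[ce[i]],0.054)[0].round(4)) for i in range(1,n) if s[i,4]>120 and ce[i][0]<420]
E
python3 - <<'E'
from h import *
im=np.load('top0.npy'); print('jars',jars(im)); c=cam('top')
f=lambda x,y:(x/5+215,y/4.6+180)
P=plane(c,[f(88,50),f(690,100),f(648,520),f(32,470)],.0965); print(P.round(3)); 
print('w,d',[np.linalg.norm(P[i]-P[(i+1)%4]).round(3) for i in range(4)])
hb=plane(c,[f(118,430),f(318,448)],.1415); print('handle',hb.round(3),np.linalg.norm(hb[1]-hb[0]))
st=plane(c,[f(425,460),f(548,470)],.1345); print('staple',st.round(3),np.linalg.norm(st[1]-st[0]))
print('cap',plane(c,[f(507,185)],.221).round(3),'base-ish',plane(c,[f(515,268)],.0965).round(3))
robot.move_ptp([.42,-.06,.42],down(-0.12)); 
cw=cam('wrist'); im=robot.grab_frame('wrist'); save('w1',im); np.save('w1.npy',im); import pickle; pickle.dump(cw,open('w1.pkl','wb'))
print(ray(cw,[[320,240]]),robot.get_state()['time'])
E
```

```text
jars [(np.int32(270), array([0.587, 0.371, 0.054])), (np.int32(277), array([0.5616, 0.2649, 0.054 ])), (np.int32(296), array([0.4649, 0.2318, 0.054 ]))]
[[ 0.64   0.158  0.097]
 [ 0.611 -0.104  0.097]
 [ 0.415 -0.082  0.097]
 [ 0.441  0.179  0.097]]
w,d [np.float64(0.264), np.float64(0.198), np.float64(0.262), np.float64(0.2)]
handle [[0.455 0.135 0.141]
 [0.446 0.053 0.141]] 0.08203488094226892
staple [[ 0.441  0.01   0.135]
 [ 0.436 -0.04   0.135]] 0.0502784806455239
cap [[ 0.548 -0.026  0.221]] base-ish [[ 0.532 -0.027  0.097]]
(array([0.42843867, 0.01024309, 0.58094198]), array([[-0.0267419 , -0.23202187, -0.97239236]])) 2.6417
```

View pics/w1.png

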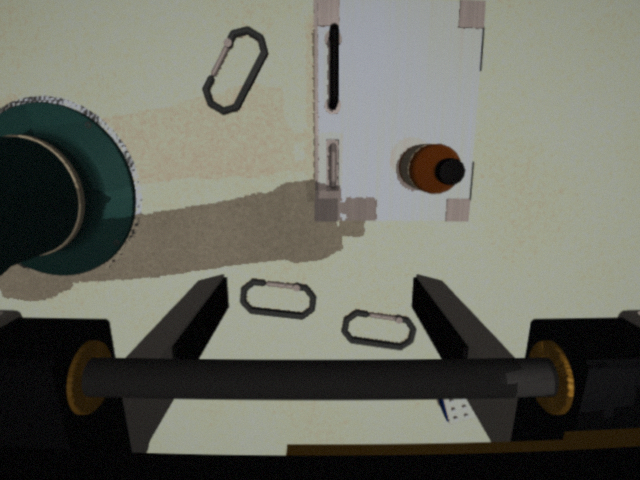

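The wrist view shows the handle bar at (333,68), the staple at (333,165), the bottle cap at (450,171) and lid corners (315,220) and (470,220). The target hook is at (378,330), with its gate on the box-facing side. I'll refine these in the wrist view by mask.

```bash
python3 - <<'E'
from h import *
import pickle
im=np.load('w1.npy'); c=pickle.load(open('w1.pkl','rb')); hsv=cv2.cvtColor(im,cv2.COLOR_RGB2HSV);v=hsv[...,2]
def big(m,x0,y0,x1,y1):
    k=np.zeros(m.shape,np.uint8); k[y0:y1,x0:x1]=m[y0:y1,x0:x1]
    n,l,s,ce=cv2.connectedComponentsWithStats(k); i=1+np.argmax(s[1:,4]); return s[i],ce[i],l==i
s,ce,m=big(v<50,320,10,350,120); print('handle',s,ce,plane(c,[ce],.1415).round(4), plane(c,[[ce[0],s[1]],[ce[0],s[1]+s[3]]],.1415).round(4))
s,ce,m=big(v<50,430,150,475,195); print('cap',s,ce,plane(c,[ce],.2215).round(4), plane(cam('top'),[(507/5+215,185/4.6+180)],.2215))
bc=np.array([.5486,.0354]); xb=np.array([.9943,-.1063]);yb=np.array([.1063,.9943])
for P in [(-122,-131),(78,-131)]:
    q=bc+xb*P[0]/1e3+yb*P[1]/1e3; print(P,q.round(4),proj(c,[[*q,.0965]]).round(1))
# staple and hook crops
a=cv2.resize(im[120:235,300:490],None,fx=4,fy=4,interpolation=cv2.INTER_CUBIC)[:,:400]
b=cv2.resize(im[295:360,330:430],None,fx=4,fy=4,interpolation=cv2.INTER_CUBIC)
o=np.zeros((460,800,3),np.uint8); o[:,:400]=a; o[:260,400:]=b; save('w1crop',np.clip(o*1.6,0,255).astype(np.uint8))
E
```

```text
handle [329  24  10  86 679] [333.43151694  66.13254786] [[0.4539 0.0972 0.1415]] [[0.4587 0.1396 0.1415]
 [0.4488 0.0515 0.1415]]
cap [434 158  30  27 645] [448.58449612 170.83875969] [[ 0.5476 -0.023   0.2215]] [[ 0.54768587 -0.0259301   0.2215    ]]
(-122, -131) [ 0.4134 -0.0819] [[316.6 222.9]]
(78, -131) [ 0.6122 -0.1031] [[468.  221.3]]
```

View pics/w1crop.png

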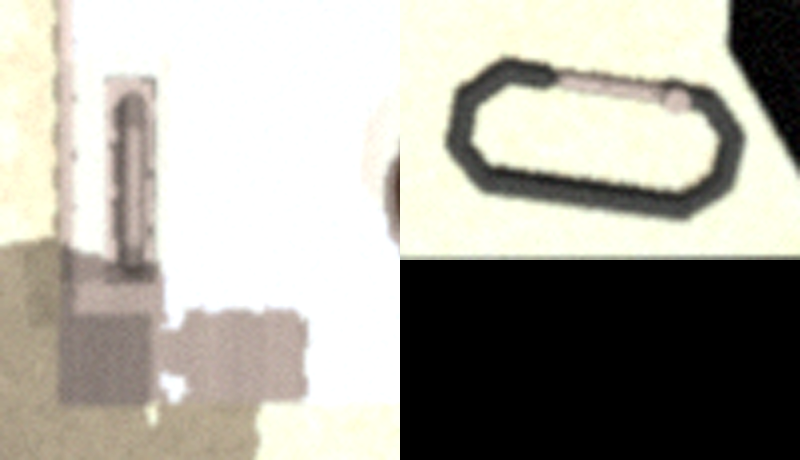

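The wrist crop confirms the box pose to within about 1 mm. It also shows that the hook's pivot is on the far (+x) side, with its nose toward the robot and its gate facing +y. Now the bottle.

```bash
cat >> h.py <<'E'
YAW=-.1065; BC=np.array([.5486,.0354]); XB=np.array([.9943,-.1063]); YB=np.array([.1063,.9943])
def bw(x,y,z): return np.r_[BC+XB*x+YB*y,z]
def st(tag=''):
    s=robot.get_state(); print(tag,'t%.1f'%s['time'],s['ee_pos'].round(4) if hasattr(s['ee_pos'],'round') else s['ee_pos'],'op%.4f gf%.1f'%(s['opening'],np.max(s['grasp_force'])),'F',np.round(s['force'],1))
E
python3 - <<'E'
from h import *
import pickle
c=pickle.load(open('w1.pkl','rb')); print('staple',plane(c,[(332.5,143.7),(333,187.5)],.1345).round(4), bw(-.1,-.0365,.0),bw(-.1,-.0835,0))
R=down(YAW); b=np.array([.5477,-.0245]); p=np.array([.63,-.22])
print(plane(cam('top'),[(458,175),(465,222),(505,215),(494,168)],.05).round(3))
robot.move_ptp([*b,.29],R); robot.move_linear([*b,.153],.15); st('at')
robot.gripper_to(.03); st('grip')
robot.move_linear([*b,.24],.15); robot.move_linear([*p,.20],.2); robot.move_linear([*p,.0590],.12); st()
r=robot.move_linear([*p,.054],.03,threshold=3); st(r)
robot.gripper_to(.085); robot.pause(.3); robot.move_linear([*p,.2],.2); st('rel')
im=robot.grab_frame('top'); save('top1',im)
print(jars(im))
E
```

```text
staple [[ 0.4439  0.0154  0.1345]
 [ 0.439  -0.0347  0.1345]] [0.44529005 0.00973805 0.        ] [ 0.44029395 -0.03699405  0.        ]
[[ 0.682 -0.35   0.05 ]
 [ 0.572 -0.36   0.05 ]
 [ 0.587 -0.454  0.05 ]
 [ 0.699 -0.437  0.05 ]]
at t4.5 [ 0.5482 -0.0246  0.1539] op0.0940 gf0.0 F [-0.4  0.3  0.3]
grip t5.2 [ 0.5479 -0.0246  0.1531] op0.0537 gf30.0 F [1.5 0.4 0.7]
 t8.5 [ 0.6304 -0.2202  0.0598] op0.0532 gf30.0 F [-0.2  0.1 -3.2]
True t8.7 [ 0.6308 -0.2203  0.0562] op0.0536 gf30.0 F [1.8 0.2 1.4]
rel t10.5 [ 0.6296 -0.2197  0.1988] op0.0854 gf0.0 F [-0.   0.4 -0.6]
[(np.int32(264), array([0.5868, 0.3711, 0.054 ])), (np.int32(272), array([0.5618, 0.2649, 0.054 ])), (np.int32(295), array([0.465 , 0.2317, 0.054 ]))]
```

View pics/top1.png

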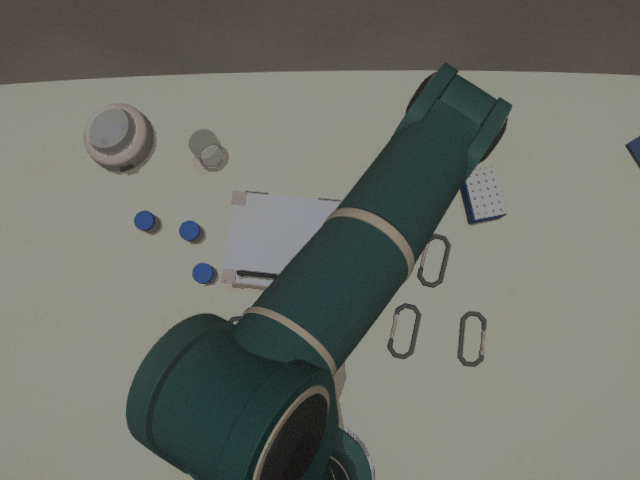

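The arm hides the bottle in this view. The stop on contact and the 96.9 mm drop match the lid height, so it should be standing, and the other objects are unchanged. Next, open the lid.

```bash
cat >> h.py <<'E'
def hpos(th):
    r=np.hypot(.176,.051); a=np.arctan2(.051,.176)+th; return bw(.076-r*np.cos(a),.05,.0905+r*np.sin(a))
E
python3 - <<'E'
from h import *
R=down(YAW); h=hpos(0)
q=h+[0,0,.12]; robot.move_ptp(q,R); robot.gripper_to(.05); robot.move_linear(h+[0,0,.001],.15); st('at')
robot.gripper_to(.0); st('grip')
for th in np.arange(.2,1.61,.2): 
    robot.move_linear(hpos(th),.10); st('%.1f'%th)
robot.gripper_to(.05); robot.move_linear(hpos(1.6)+[0,0,.1],.2); st('off')
robot.move_ptp([.42,.2,.38],R)
cw=cam('wrist'); im=robot.grab_frame('wrist'); save('w2',im); print(jars())
E
```

```text
at t13.6 [0.4549 0.0958 0.1432] op0.0500 gf0.0 F [-0.4  0.2 -0.6]
grip t14.3 [0.4541 0.0958 0.1425] op0.0088 gf30.0 F [-4.8  1.   5.9]
0.2 t14.8 [0.4669 0.0943 0.1756] op0.0090 gf30.0 F [-12.3   0.    7.1]
0.4 t15.4 [0.4859 0.0921 0.2061] op0.0088 gf30.0 F [-23.2   0.8  18.6]
0.6 t15.9 [0.5119 0.0892 0.2331] op0.0094 gf30.0 F [-30.5  -1.1  37.6]
0.8 t16.4 [0.5444 0.0858 0.254 ] op0.0094 gf30.0 F [-11.4  -0.7  22.8]
1.0 t16.9 [0.5786 0.0818 0.2676] op0.0091 gf30.0 F [-2.3 -2.2 11.1]
1.2 t17.4 [0.6141 0.0778 0.2738] op0.0091 gf30.0 F [ 1.  -3.6  4.3]
1.4 t17.9 [0.65   0.0739 0.2729] op0.0090 gf30.0 F [ 1.7 -6.3  2. ]
1.6 t18.5 [0.6853 0.0702 0.2649] op0.0090 gf30.0 F [ 2.  -5.6 -1.2]
off t19.9 [0.685  0.0711 0.364 ] op0.0499 gf0.0 F [ 0.5  0.3 -1.1]
[(np.int32(249), array([0.5605, 0.2622, 0.054 ])), (np.int32(301), array([0.465 , 0.2315, 0.054 ]))]
```

View pics/w2.png

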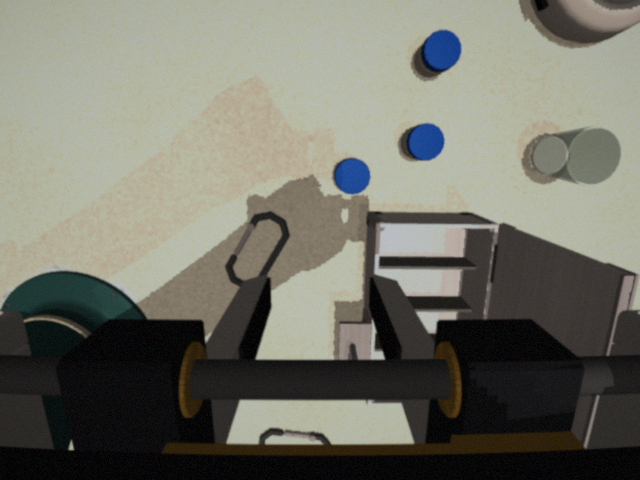

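The wrist view shows the lid open, the cells empty and the partitions visible. Jar caps are at (352,176), (425,142) and (441,50), none of them moved. I'll cross-check the caps with this view and place the first two jars.

```bash
cat >> h.py <<'E'
def placejar(J,x,y,zg=.042):
    R=down(YAW); J=np.asarray(J)[:2]; robot.gripper_to(.072)
    robot.move_ptp([*J,.18],R); robot.move_linear([*J,zg],.15); robot.gripper_to(.02); st('grip')
    robot.move_linear([*J,.20],.2); t=bw(x,y,.2); robot.move_linear(t,.2)
    t[2]=zg+.009; robot.move_linear(t,.12); t[2]=zg+.004; r=robot.move_linear(t,.03,threshold=3); st('down %s'%r)
    robot.gripper_to(.056); robot.pause(.1); t[2]=.22; robot.move_linear(t,.2); st('rel')
E
python3 - <<'E'
from h import *
cw=cam('wrist'); print(plane(cw,[(352,176),(425,142),(441,50)],.058).round(4))
A=[.465,.2317]
placejar(A,-.025,.093)
im=robot.grab_frame('top'); save('top2',im); j=jars(im); print(j)
c=[p for _,p in j if np.hypot(p[0]-.5617,p[1]-.2649)<.06]
B=c[0] if c else None
if B is not None:
    placejar(B,-.025,.031)
    print(jars())
E
```

```text
[[0.466  0.2323 0.058 ]
 [0.5608 0.2647 0.058 ]
 [0.5856 0.3703 0.058 ]]
grip t24.1 [0.4651 0.2318 0.0422] op0.0452 gf30.0 F [-0.2  0.5  4.8]
down True t27.4 [0.5344 0.1307 0.0474] op0.0455 gf30.0 F [0.3 0.5 1.2]
rel t29.0 [0.5331 0.1305 0.219 ] op0.0562 gf0.0 F [ 0.6 -0.1  0.4]
[(np.int32(242), array([0.5348, 0.1275, 0.054 ]))]
```

```bash
python3 - <<'E'
from h import *
robot.move_ptp([.42,-.12,.38],down(YAW)); im=robot.grab_frame('top'); save('top3',im); print(jars(im)); st()
E
```

```text
[(np.int32(264), array([0.587 , 0.3711, 0.054 ])), (np.int32(279), array([0.5616, 0.2645, 0.054 ])), (np.int32(298), array([0.5347, 0.1314, 0.054 ]))]
 t30.3 [ 0.4203 -0.1188  0.3797] op0.0560 gf0.0 F [-0.8  0.1  0.5]
```

View pics/top3.png

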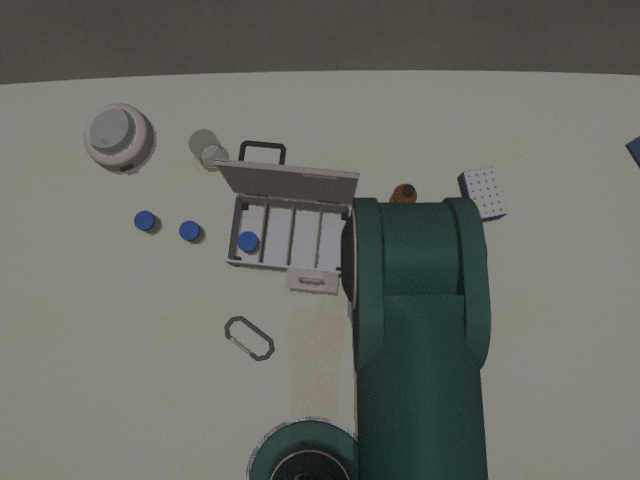

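The first jar stands in cell 3 at (248,242), two jars remain at (190,231) and (145,221), and the bottle is upright at (405,193).

```bash
python3 - <<'E'
from h import *
B=[.5613,.2645]
placejar(B,-.025,.031)
robot.move_ptp([.42,-.12,.38],down(YAW)); j=jars(); print(j)
C=[p for _,p in j if np.hypot(p[0]-.5868,p[1]-.371)<.08 and p[1]>.2]
if C:
    placejar(C[0],-.018,-.029,.058)
    robot.move_ptp([.42,-.2,.38],down(YAW)); im=robot.grab_frame('top'); save('top4',im); print(jars(im)); st()
E
```

```text
grip t34.0 [0.5614 0.2646 0.0422] op0.0452 gf30.0 F [-0.2 -0.5  3. ]
down True t37.7 [0.5278 0.069  0.0474] op0.0453 gf30.0 F [0.3 0.8 0.1]
rel t39.2 [0.5265 0.0689 0.2191] op0.0560 gf0.0 F [0.2 0.2 0.3]
[(np.int32(266), array([0.5869, 0.3711, 0.054 ])), (np.int32(298), array([0.5346, 0.1315, 0.054 ])), (np.int32(297), array([0.5278, 0.0695, 0.054 ]))]
grip t44.3 [0.587  0.3712 0.0583] op0.0458 gf30.0 F [-1.1 -0.3  4. ]
down True t48.6 [0.528  0.0086 0.0632] op0.0455 gf30.0 F [-0.2 -0.3 -0.8]
rel t50.1 [0.5271 0.0086 0.2191] op0.0562 gf0.0 F [ 0.1 -0.2 -0.2]
[(np.int32(299), array([0.5347, 0.1313, 0.054 ])), (np.int32(300), array([0.5277, 0.0697, 0.054 ])), (np.int32(304), array([0.5279, 0.0079, 0.054 ]))]
 t51.2 [ 0.4206 -0.1986  0.3794] op0.0558 gf0.0 F [0.2 0.3 0.4]
```

View pics/top4.png

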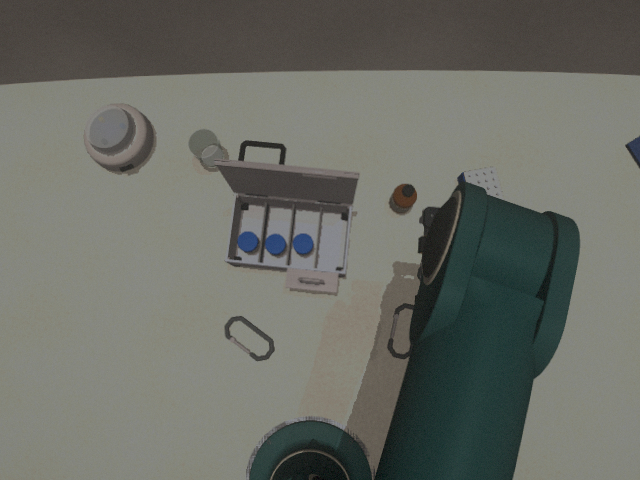

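All three jars stand in cells 3, 2 and 1, at (248,242), (276,244) and (303,244). Next, shut the lid.

```bash
python3 - <<'E'
from h import *
R=down(YAW); h=hpos(1.6)
robot.gripper_to(.05); robot.move_ptp([*h[:2],.39],R); robot.move_linear(h+[0,0,.001],.15); st('at'); robot.gripper_to(0); st('grip')
for th in list(np.arange(1.4,-.01,-.2))+[-.01]:
    robot.move_linear(hpos(th),.10); st('%.1f'%th)
robot.gripper_to(.05); h=hpos(0); robot.move_linear([*h[:2],.22],.2); robot.gripper_to(0)
robot.move_linear([*h[:2],.175],.1)
r=robot.move_linear([*h[:2],.155],.03,threshold=12); st('press %s'%r)
robot.move_linear([*h[:2],.25],.2)
robot.gripper_to(.05)
# look at hook
R=down(YAW); robot.move_ptp([.47,-.38,.26],R); cw=cam('wrist'); im=robot.grab_frame('wrist'); save('w3',im); np.save('w3.npy',im)
import pickle; pickle.dump(cw,open('w3.pkl','wb')); print(proj(cw,[[.491,-.293,.006]])); st()
E
```

```text
at t53.9 [0.6856 0.0709 0.267 ] op0.0502 gf0.0 F [ 0.5 -0.9  0.2]
grip t54.7 [0.6853 0.0711 0.266 ] op0.0091 gf30.0 F [1.  0.7 0.7]
1.4 t55.2 [0.65   0.0751 0.2733] op0.0090 gf30.0 F [-1.2  1.5 10.2]
1.2 t55.7 [0.6135 0.0792 0.2732] op0.0088 gf30.0 F [-1.8  4.9  9. ]
1.0 t56.2 [0.5777 0.0831 0.266 ] op0.0092 gf30.0 F [-3.6  5.6  4.3]
0.8 t56.7 [0.544  0.0869 0.2518] op0.0094 gf30.0 F [-2.3  6.5 -2. ]
0.6 t57.2 [0.514  0.0901 0.2315] op0.0090 gf30.0 F [ 2.4  7.1 -8.7]
0.4 t57.8 [0.4886 0.0928 0.2057] op0.0089 gf30.0 F [ 1.6  7.2 -6.2]
0.2 t58.3 [0.4686 0.0948 0.1752] op0.0094 gf30.0 F [ 0.5  7.8 -4.7]
0.0 t58.8 [0.4548 0.0962 0.1411] op0.0088 gf30.0 F [-1.4  7.2 -2.2]
-0.0 t59.0 [0.4544 0.0962 0.1395] op0.0089 gf30.0 F [-1.7  6.5 -3.9]
press True t62.3 [0.4548 0.096  0.1653] op0.0004 gf9.2 F [-5.4 -0.7 18.7]
[[329.95767651 133.13286477]]
 t65.5 [ 0.4709 -0.3789  0.26  ] op0.0501 gf0.0 F [ 0.7  0.1 -0.6]
```

View pics/w3.png

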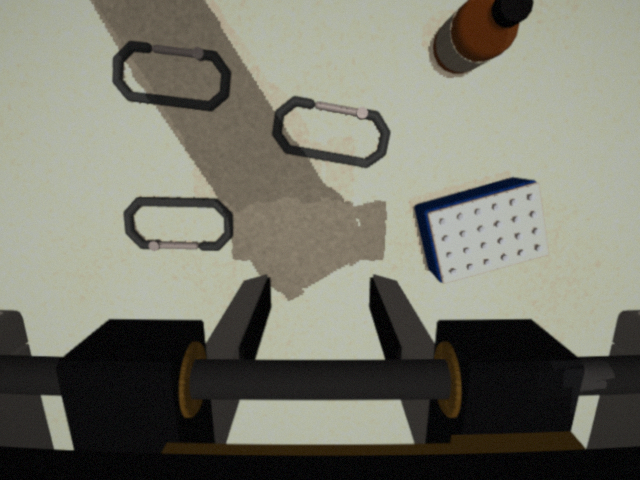

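The wrist view shows the target hook centred near (331,131). Its gate is the bright rod from (315,104) to (362,112), on the +y side, and its spine runs along (280,148)–(370,162). The press height of 0.1463 m matches the bar top with the lid shut. I'll measure the hook and grasp it.

```bash
python3 - <<'E'
from h import *
import pickle
im=np.load('w3.npy'); c=pickle.load(open('w3.pkl','rb')); v=cv2.cvtColor(im,cv2.COLOR_RGB2HSV)[...,2]
k=np.zeros(v.shape,np.uint8); k[85:180,265:400]=(v<70)[85:180,265:400]
n,l,s,ce=cv2.connectedComponentsWithStats(k); i=1+np.argmax(s[1:,4]); ys,xs=np.nonzero(l==i); print(s[i])
P=plane(c,np.c_[xs,ys],.006)[:,:2]
cc,wh,a=cv2.minAreaRect((P*1000).astype(np.float32)); print(cc,wh,a)
bp=cv2.boxPoints((cc,wh,a)); e=[bp[1]-bp[0],bp[2]-bp[1]]; ex=max(e,key=np.linalg.norm); ex=ex/np.linalg.norm(ex); ex*=np.sign(ex[0]); ey=np.array([-ex[1],ex[0]])
C=np.array(cc)/1000; print('center',C,'ang',np.arctan2(ex[1],ex[0]))
# spine line fit: points in hook frame with y<-18, |x|<38
q=(P-C)@np.c_[ex,ey]; m=(q[:,1]<-.015)&(abs(q[:,0])<.036); pf=np.polyfit(q[m,0],q[m,1],1); print('spine',pf,m.sum(),'y at 5mm',np.polyval(pf,.005), q[m,1].min(),q[m,1].max())
np.save('hook.npy',np.r_[C,np.arctan2(ex[1],ex[0])+np.arctan(pf[0])])
g=plane(c,[(362,112)],.006)[0,:2]; print('pivot (exp .028,.024)',(g-C)@np.c_[ex,ey])
E
```

```text
[ 272   97  118   70 1896]
(491.6070861816406, -292.24053955078125) (59.11758041381836, 123.50291442871094) 74.23426055908203
center [ 0.49160709 -0.29224054] ang -0.27516395
spine [ 0.00136365 -0.02487698] 521 y at 5mm -0.0248701631076457 -0.029558792889092387 -0.02003484723508739
pivot (exp .028,.024) [0.02913114 0.02617507]
```

```bash
python3 - <<'E'
from h import *
hx,hy,a=np.load('hook.npy'); ex=np.array([np.cos(a),np.sin(a)]); ey=np.array([-ex[1],ex[0]])
g=np.array([hx,hy])+ex*.008+ey*(-.0249); LEG=bw(-.1,-.0835,0)[:2]
def tgt(lx,ly,z): return np.r_[LEG-XB*lx-YB*ly+XB*.008-YB*.026,z]
for s in (1,-1):
    q1=robot.ik([*g,.021],down(a+s*np.pi/2)); q2=robot.ik(tgt(-.013,.06,.13),down(YAW+s*np.pi/2)); print(s,None if q1 is None else np.round(q1,2),None if q2 is None else np.round(q2,2))
    if q1 is not None and q2 is not None and abs(q1[6])<2.7 and abs(q2[6])<2.7: S=s; break
R1=down(a+S*np.pi/2); R2=down(YAW+S*np.pi/2)
robot.gripper_to(.04); robot.move_ptp([*g,.12],R1); robot.move_linear([*g,.035],.12)
r=robot.move_linear([*g,.0207],.04,threshold=4); st('dn %s'%r); robot.gripper_to(0); st('grip')
robot.move_linear([*g,.12],.12); 
robot.move_ptp(tgt(-.013,.065,.22),R2); st('above')
cw=cam('wrist'); im=robot.grab_frame('wrist'); save('w4',im); import pickle; pickle.dump(cw,open('w4.pkl','wb')); np.save('S.npy',S)
E
```

```text
1 [ 0.05  0.71  0.63  1.86 -0.59  0.76  2.3 ] [-0.53  0.37  0.87  2.1  -0.39  0.83  2.04]
dn False t68.5 [ 0.4925 -0.3184  0.0206] op0.0402 gf0.0 F [-0.1 -0.7 -0. ]
grip t69.0 [ 0.4926 -0.3184  0.0208] op0.0097 gf30.0 F [ 0.3 -0.   1.5]
above t70.9 [ 0.4517 -0.1303  0.2197] op0.0097 gf30.0 F [-0.  -0.9 -1.8]
```

View pics/w4.png

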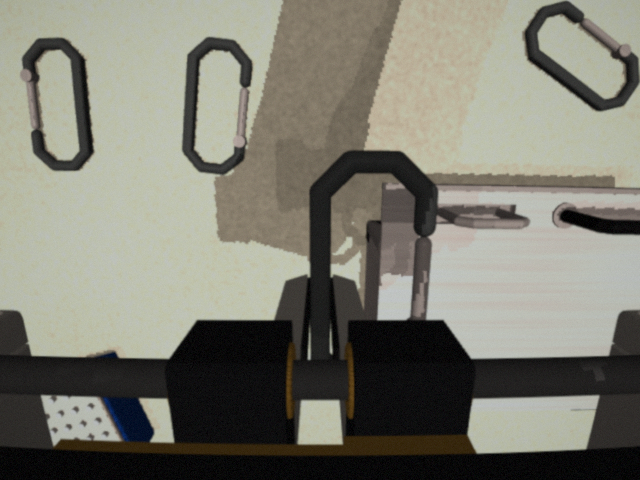

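The hook is held by its spine. The nose end is at (375,152), the nose tip meets the gate at (425,236), and the staple is at (485,217). I check the hook's offset in the grip, then press it on.

```bash
python3 - <<'E'
from h import *
import pickle
cw=pickle.load(open('w4.pkl','rb')); T=np.array(robot.get_state()['ee_pos'])[:2]
P=plane(cw,[(375,152),(425,236)],.2065)[:,:2]-T; print('end,tip rel TCP (exp x -.0705,-.030; y tip .05)',np.c_[P@XB,P@YB].round(4))
LEG=bw(-.1,-.0835,0)[:2]
def tgt(lx,ly,z): return np.r_[LEG-XB*lx-YB*ly+XB*.008-YB*.026,z]
z=.127
robot.move_linear(tgt(-.013,.065,z),.12); st('low')
robot.move_linear(tgt(-.013,.036,z),.08); st('near')
for ly in (.03,.024,.018,.012,.009):
    robot.move_linear(tgt(-.013,ly,z),.04); st('%.3f'%ly)
cw=cam('wrist'); im=robot.grab_frame('wrist'); save('w5',im)
E
```

```text
end,tip rel TCP (exp x -.0705,-.030; y tip .05) [[-0.0692  0.0252]
 [-0.0302  0.0505]]
low t71.9 [ 0.4518 -0.13    0.1275] op0.0095 gf30.0 F [ 0.4  0.3 -1.6]
near t72.4 [ 0.4547 -0.1008  0.1272] op0.0093 gf30.0 F [-0.   0.1 -1.4]
0.030 t72.7 [ 0.4552 -0.0949  0.127 ] op0.0097 gf30.0 F [ 0.2 -0.1 -2.4]
0.024 t73.0 [ 0.456  -0.089   0.1271] op0.0099 gf30.0 F [ 0.2 -2.4 -1.6]
0.018 t73.3 [ 0.4565 -0.0829  0.127 ] op0.0098 gf30.0 F [-0.4 -3.4 -1.4]
0.012 t73.6 [ 0.4571 -0.0771  0.127 ] op0.0097 gf30.0 F [-0.7 -4.3 -1.5]
0.009 t73.8 [ 0.4575 -0.0742  0.127 ] op0.0096 gf30.0 F [ 0.3 -4.2 -2.3]
```

View pics/w5.png

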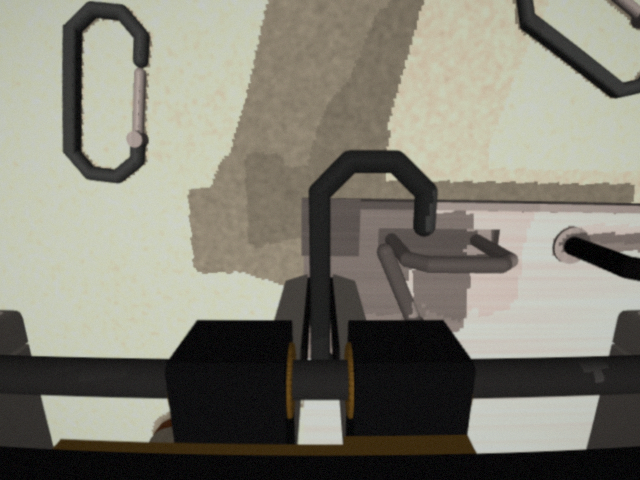

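The gate is pushed inward by the right leg, seen at (390,245), which is inside the nose tip. Next I slide the leg behind the nose.

```bash
python3 - <<'E'
from h import *
LEG=bw(-.1,-.0835,0)[:2]
def tgt(lx,ly,z): return np.r_[LEG-XB*lx-YB*ly+XB*.008-YB*.026,z]
z=.127
robot.move_linear(tgt(-.013,.006,z),.04); st()
for lx in (-.02,-.026,-.032): robot.move_linear(tgt(lx,.006,z),.05); st('%.3f'%lx)
robot.move_linear(tgt(-.032,.002,z),.05)
r=robot.move_linear(tgt(-.032,.002,.1165),.03,threshold=4); st('down %s'%r)
im=robot.grab_frame('wrist'); save('w6',im)
E
```

```text
t74.1 [ 0.4579 -0.0712  0.1271] op0.0099 gf30.0 F [ 0.  -4.1 -2.5]
-0.020 t74.4 [ 0.4648 -0.0715  0.1269] op0.0094 gf30.0 F [-0.3 -0.  -1.2]
-0.026 t74.7 [ 0.4709 -0.0724  0.127 ] op0.0094 gf30.0 F [-0.8  0.  -2. ]
-0.032 t75.0 [ 0.4769 -0.0731  0.127 ] op0.0098 gf30.0 F [ 0.3 -0.3 -2. ]
down True t75.6 [ 0.4772 -0.0691  0.117 ] op0.0096 gf30.0 F [-0.   1.6  6. ]
```

View pics/w6.png

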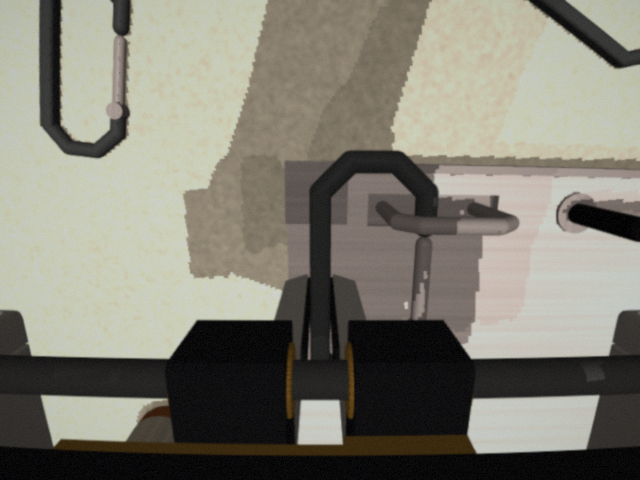

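The gate is shut, lined up with the nose at (424,240). The right leg at (383,212) is inside the ring, the left leg is outside, and the hook has touched down on the lid. I'll release it, retreat and check.

```bash
python3 - <<'E'
from h import *
robot.gripper_to(.022); robot.pause(.2); st('rel')
p=np.array(robot.get_state()['ee_pos']); robot.move_linear(p+[0,0,.15],.12); st()
robot.move_ptp([.40,-.30,.40],down(YAW)); robot.pause(.5)
im=robot.grab_frame('top'); a=cv2.resize(im[150:330,200:440],(800,600),interpolation=cv2.INTER_CUBIC); save('fin',np.clip(a*1.5,0,255).astype(np.uint8)); st()
E
```

```text
rel t76.3 [ 0.4768 -0.0689  0.117 ] op0.0220 gf0.0 F [-0.3  0.1 -0.1]
 t77.7 [ 0.4765 -0.0689  0.2664] op0.0219 gf0.0 F [-0.4 -0.3  0.1]
 t79.3 [ 0.4    -0.2999  0.4   ] op0.0217 gf0.0 F [-0.4 -0.7 -0.8]
```

View pics/fin.png

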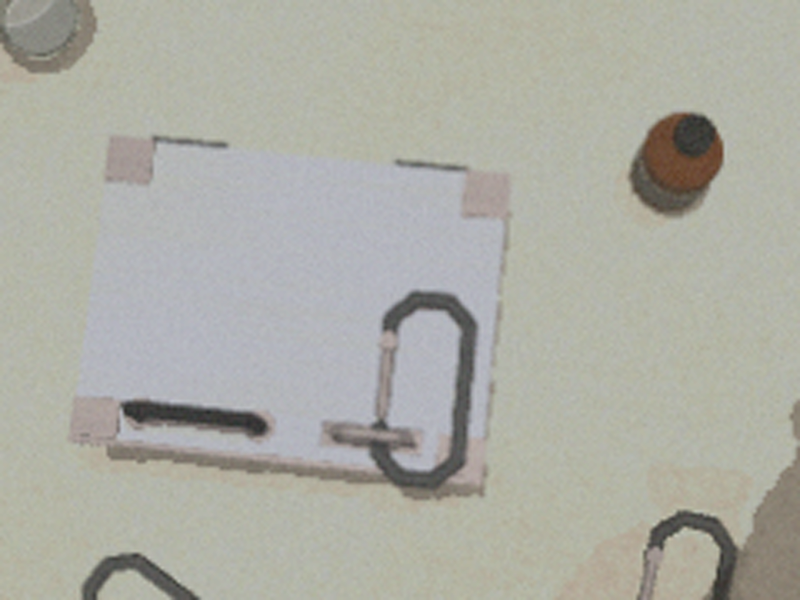

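The final view shows the lid shut, the hook through the staple with its gate shut at crop (385,380) and one leg inside at (412,438), and the bottle upright at (683,150).

```bash
python3 -c "
from rig import robot
print(robot.sign_off())"
```

```text
the job is handed in; nothing more can be done
None
```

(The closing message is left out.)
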